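# Hold the loupe over a spacer sleeve at the stand's focal mark

### The job

At the incoming-goods bench, slip the loose steel spacer sleeve down over the inspection stand's spindle until it sits fully home on the shoulder, and let go of it. Then pick up the loupe and hold it the right way up and level, with its lens centred over the sleeve and at the height of the pointer on the stand's post. Finish while still holding it there in the gripper, steady and touching nothing else; do not shift the pointer, and leave the other things on the bench where they are.

Things in the scene. Friction and masses are not known exactly. Their poses are not given: they have to be found in the camera images.
- stand: fixed stand; grey base plate 12 mm thick. Origin at table level on the spindle axis, z up, x towards the thin post (diameter 12, top at 200 mm, 115 mm from the spindle axis). Plate from x = -60 to +155, y = +-50 mm. On it a round shoulder (diameter 32, top 27 mm above the table) carrying the steel spindle: diameter 22, 34 mm long, last 6 mm tapering to 14; tip 61 mm above the table
- seat (a point): centre of the shoulder's top face on the spindle axis, 27 mm above the table: where the sleeve's underside rests when fully home; z up
- mark (a point): tip of the small dark level pointer on the post's sliding collar (24 mm diameter, 14 mm high), 80 mm from the spindle axis; its height, 105 to 155 mm above the table and different each time, is the focal height for the middle of the lens. Collar held by friction only (about 4 N); z up
- sleeve: loose steel spacer sleeve standing on the bench: a plain tube, outer diameter 46 mm, bore 25 mm, 28 mm high, about 0.15 kg. Origin at the centre of its underside, z up along its axis; both ends alike
- loupe: loupe lying flat: black straight handle 95 long, 18 wide, 28 mm high with flat upright sides, round steel lens frame (outer diameter 62, 16 mm high) at one end; about 0.14 kg, centre of mass about 18 mm from the origin towards the lens. Origin: centre of the handle's underside; x along the handle to the lens, z up. Handle x = -47 to 47 mm, frame centre x = 83 mm; undersides of both at z = 0
- lens (a point): middle of the loupe's lens: 83 mm from the loupe's origin along its x, 8 mm above its underside
- tape: bystander: roll of cardboard-brown tape, 100 mm outer diameter, 76 mm bore, 48 mm high; origin at the centre of its underside
- roller: bystander: solid steel roller standing on end, no bore, diameter 40 mm, 55 mm high; origin at the centre of its underside
- driver: bystander: screwdriver with black handle lying on the far side of the bench; x along it towards the tip

How it is judged:
By the outcome, as a careful person would: the job done as asked, in the order asked, and still so for the second after the job is handed in, while the arm keeps its last pose, push and grip.
It also fails if it takes over 69 s, if anything falls off the work surface, if the arm or the gripper's body presses on something with over 40 N, if the wrist force passes 120 N, or if a joint passes its speed limit or range.

### The arm

A 6-joint arm with a two-finger parallel gripper is mounted at the origin on the work surface. World frame = base frame: x ahead of the robot, y to its left, z up, the work surface at z = 0. Lengths are in m, angles in rad, forces in N, time in s.
With the tool pointing down it reaches from about 0.425 to 0.95 m from the base axis. Payload 3.5 kg.
Tool frame: the origin (TCP) lies midway between the tips of the shut fingers; the grasp point (between the pads) lies 19 mm behind it; z points along the fingers, y is the line along which they close (so a half turn about z gives the same grasp; the last joint's range is limited). The gripper opens to 85 mm and grips with 20 to 120 N. Pads are 22 mm wide; open, the fingers measure 114 mm over their backs; the gripper's body (76 mm by 85 mm) begins 54 mm behind the grasp point. The pads swing forward as they close: fully open they stand 13 mm farther back than shut.
Start: joints at [0.983, 0.286, 1.577, -0, 1.279, -0.15], TCP at [0.286, 0.611, 0.231] pointing down, gripper open.
Joint ranges: [-2.77, 2.77], [-0.9, 2.22], [0.21, 2.48], [-1.53, 4.67], [0.24, 2.81], [-2.84, 2.84]. Speed limits (rad/s): [2.79, 2.79, 3.14, 3.14, 3.14, 3.14].

### API

Orientations are given as a unit quaternion [x, y, z, w].
In Python, from plant import ctrl, cams, order gives the robot as it stands.
- The arm moves only by the tool move_arm, never from a script. Its argument "plan" is one flat list of numbers, 7 for each row, row after row: the shift along the world's x, y, z in mm, then the turn, a rotation vector about the world's x, y, z in degrees, then the finger opening in mm, from 0 to 85.4. A call has 1 to 12 rows; each row shifts and turns the commanded pose from where the row before left it; what a row does not reach is not made up. A row lasts 1/10 s, in which the tool goes at most 50 mm and 8.59 degrees, less where a joint would pass 70% of its speed; a pose out of reach is approached as far as the arm can. A call is refused whole if a number of a shift passes 50 or a number of a turn 8.59, either way. A call with a gripper value outside its range is refused whole. The fingers move at their own pace and stop on an object; "newtons" is the grip in N (left out, the last holds). Time passes only in rows, so rows that do not move let the fingers close. It gives the time, the measured TCP pose, the force, the opening and the grip force at its end, in the units of the state.
- ctrl.get_state(): the state, without advancing time (a new reading comes with each control period).
- cams.read_camera(name): name is "scene" or "top"; returns a dict with "color" (400x640x3 uint8, red, green, blue), "fov_y" (degrees; the focal length in pixels is half the picture's height over the tangent of half this angle, whatever the lens; pixels are square), "cx", "cy" (the principal point, pixels), "origin" and "orientation" of the camera in the world. Camera axes: x right, y up, looking along -z (the intrinsics and any distortion apply to the point x, -y, -z); pixel columns grow to the right and rows downward; lengths in m; the calibration is good to about 2 mm. A picture is of the moment at which its call begins. There is no depth.
- order.sign_off(): hands the job in; it is judged then, once.
The state is a dict: "time": time; "qpos": joint angles; "dq": joint speeds; "joint_efforts": joint torques, N m; "eef_pos": TCP position; "tcp_rot": TCP orientation; "contact_force": force on the tool from outside, world axes, zero at the start; "wrist_torque": the same for the moment, N m; "opening": opening from 0.0 (shut) to 1.0 (fully open); "finger_force": force on a finger pad.
Only numpy, scipy, OpenCV 4.12 (cv2) and the standard library are available. Lean on these libraries where they do the work, as an engineer would, in place of code of your own. Each camera call takes 0.05 s, during which the arm holds its last target. There are 200 camera calls.

## Working session

There is one attempt and no reset: what is moved stays moved. The work goes in short steps, Python scripts to look and compute and a tool call to move; the robot and the scene stay as the last step left them, time stands still between calls to the robot, and variables do not carry over. Pictures are saved under pics/ and viewed, at most 10 in all, crops included, and the job is handed in when it is done.

Besides the shell and the picture viewer there is one more tool, called after ">>>" as name(argument=value, ...) on one line, values as JSON. move_arm: Moves the arm, as the interface text tells. Its arguments: {"type":"object","properties":{"plan":{"type":"array","items":{"type":"number"}},"newtons":{"type":"number"}},"required":["plan"]}

```bash
mkdir -p pics; ls
python3 - <<'E'
from plant import ctrl,cams,order
import cv2,numpy as np
for n in("scene","top"):
    d=cams.read_camera(n); cv2.imwrite(f"pics/{n}0.png",d["color"][...,::-1]); print({k:v for k,v in d.items() if k!="color"})
s=ctrl.get_state();print(s)
E
```

```text
pics
{'fov_y': 55.07379672702205, 'cx': 314.74576278910456, 'cy': 202.0777475145604, 'origin': array([1.28178037, 0.33330392, 0.8663857 ]), 'orientation': array([0.19093542, 0.3172458 , 0.79006556, 0.4885644 ])}
{'fov_y': 52.458800496046386, 'cx': 326.38557903578055, 'cy': 201.07872096042263, 'origin': array([0.5316003 , 0.02313401, 0.98319701]), 'orientation': array([-0.03079266,  0.03927791,  0.71460065, -0.69774993])}
{'time': 0.1, 'qpos': array([ 9.82992085e-01,  2.87119061e-01,  1.57804998e+00, -2.94610054e-05,
        1.27863572e+00, -1.49989066e-01]), 'dq': array([-0.00091633, -0.00095327, -0.00342061, -0.00073209, -0.00102221,
       -0.00036612]), 'joint_efforts': array([ 9.16107201e-04, -4.07297623e+01, -2.93700331e+01, -1.13219260e-04,
        3.42035979e-03, -2.88356475e-06]), 'eef_pos': array([0.28580409, 0.61083196, 0.23004703]), 'tcp_rot': array([ 2.17159121e-01,  9.76135591e-01, -1.03672956e-03, -3.85675139e-04]), 'contact_force': array([ 0.50908059, -0.0797773 ,  0.79453975]), 'wrist_torque': array([ 0.00202768, -0.00307782, -0.04740442]), 'finger_force': 0.0, 'opening': 0.99860127495171}
```

View pics/scene0.png

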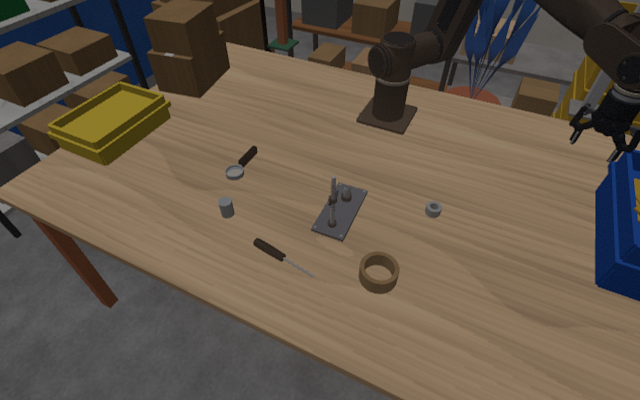

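View pics/top0.png

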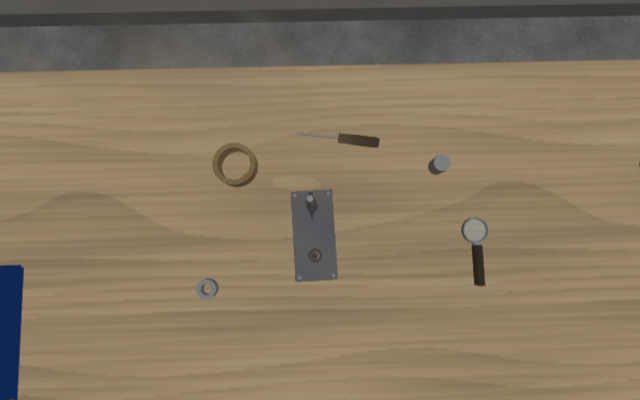

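The top view shows the sleeve at (207,288), stand plate (292–337, 190–282) with spindle at (315,255) and post at (310,200). The loupe lens is at (475,230) and its handle runs to (480,284). In the scene view the sleeve is at (433,209), the post at (333,200) and the loupe at (235,172).

```bash
cat > h.py <<'E'
import numpy as np,cv2
from scipy.spatial.transform import Rotation as R
from plant import ctrl,cams,order
def f(d): return 200/np.tan(np.radians(d["fov_y"])/2)
def onz(d,u,v,z):
    r=R.from_quat(d["orientation"]).apply([(u-d["cx"])/f(d),-(v-d["cy"])/f(d),-1]); o=np.array(d["origin"])
    return o+r*(z-o[2])/r[2]
def proj(d,p):
    q=R.from_quat(d["orientation"]).inv().apply(np.array(p)-d["origin"]); return np.array([d["cx"]-f(d)*q[0]/q[2],d["cy"]+f(d)*q[1]/q[2]])
def tri(ds,uvs):
    A=np.zeros((3,3));b=np.zeros(3)
    for d,(u,v) in zip(ds,uvs):
        r=onz(d,u,v,0)-d["origin"]; r/=np.linalg.norm(r); M=np.eye(3)-np.outer(r,r); A+=M; b+=M@d["origin"]
    return np.linalg.solve(A,b)
def crop(d,box,k,name):
    x0,y0,x1,y1=box; im=cv2.resize(d["color"][y0:y1,x0:x1,::-1],None,fx=k,fy=k,interpolation=cv2.INTER_CUBIC); 
    if name: cv2.imwrite(name,im)
    return im
def blob(d,box,fn):
    x0,y0,x1,y1=box; c=d["color"][y0:y1,x0:x1]; m=fn(c.astype(int),cv2.cvtColor(c,cv2.COLOR_RGB2HSV).astype(int)).astype(np.uint8)
    cs,_=cv2.findContours(m,cv2.RETR_EXTERNAL,cv2.CHAIN_APPROX_NONE); k=max(cs,key=cv2.contourArea)
    return k.reshape(-1,2)+[x0,y0]
E
python3 - <<'E'
from h import *
t=cams.read_camera("top");s=cams.read_camera("scene")
grey=lambda c,h:(h[...,1]<70)
k=blob(t,(270,175,360,300),grey); r=cv2.minAreaRect(k.astype(np.float32)); c=cv2.boxPoints(r); print("plate",r); W=np.array([onz(t,*p,.012) for p in c]); print(W.round(4), np.linalg.norm(W-np.roll(W,1,0),axis=1))
for n,d,b in(("slv",t,(190,270,225,305)),("slv",s,(415,195,450,222))):
    k=blob(d,b,grey); print(n,cv2.boundingRect(k),cv2.fitEllipse(k)); print(onz(d,*cv2.fitEllipse(k)[0],.014 if d is s else .024))
k=blob(t,(455,210,495,245),grey);e=cv2.fitEllipse(k);print("lens",e,onz(t,*e[0],.016))
k=blob(t,(460,240,500,295),lambda c,h:c.max(-1)<75);r=cv2.minAreaRect(k.astype(np.float32));print("handle",r,onz(t,*r[0],.028))
a=crop(t,(280,180,350,290),5,None);b=crop(s,(300,165,380,245),7,None)
b=cv2.resize(b,(440,550))if 0 else b[:550]
im=np.zeros((560,350+560,3),np.uint8);im[:550,:350]=a;im[:b.shape[0],350:350+b.shape[1]]=b
cv2.imwrite("pics/c1.png",cv2.resize(im,(800,492)))
E
```

```text
plate ((313.774169921875, 235.1603546142578), (90.9604263305664, 42.514747619628906), 86.633544921875)
[[ 0.6545  0.0976  0.012 ]
 [ 0.6582 -0.0048  0.012 ]
 [ 0.4419 -0.0118  0.012 ]
 [ 0.4387  0.0883  0.012 ]] [0.2159807  0.102423   0.21634811 0.10020073]
slv (196, 278, 23, 22) ((206.8089599609375, 288.5819091796875), (19.84716796875, 22.804059982299805), 63.66267776489258)
[0.42958391 0.2924904  0.024     ]
slv (425, 200, 17, 18) ((432.8398132324219, 208.70745849609375), (15.737744331359863, 17.149005889892578), 31.688451766967773)
[0.43094681 0.29391952 0.014     ]
lens ((475.0054016113281, 230.0795440673828), (26.480859756469727, 27.326520919799805), 133.8750457763672) [ 0.54983475 -0.34266263  0.016     ]
handle ((477.7106628417969, 264.4492492675781), (41.465782165527344, 10.18832778930664), 85.91438293457031) [ 0.46936598 -0.3395961   0.028     ]
```

View pics/c1.png

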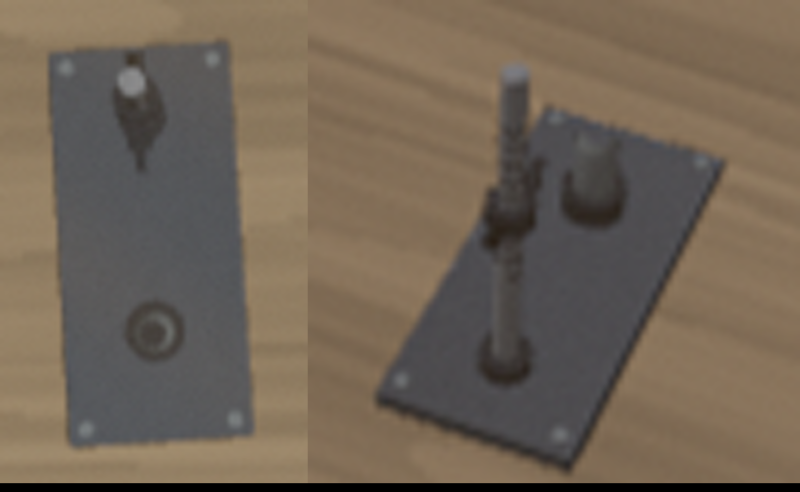

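Left crop (top view): spindle tip at about (314.6,255.7) in the full image, pointer tip (312.1,219.1), post top (309.8,198.4). Right crop (scene view): spindle tip (347.1,187.7), post top (333.6,176.7), pointer tip about (337,191.5). Sizes check out: plate 216×101 mm, lens to handle about 80 mm.

Run:
```python
from h import *
t=cams.read_camera("top");s=cams.read_camera("scene")
for n,a,b in(("spindle tip",(314.6,255.7),(347.1,187.7)),("mark",(312.1,219.1),(337.2,191.5)),("posttop",(309.8,198.4),(333.6,176.7))): print(n,tri([t,s],[a,b]))
print(onz(t,314.6,255.7,.061),onz(t,309.8,198.4,.2))
```

```text
spindle tip [0.49976685 0.04107629 0.05319685]
mark [0.580125   0.04319169 0.10983571]
posttop [0.61558163 0.0453281  0.19623722]
[0.50021262 0.04048767 0.061     ] [0.61535394 0.04480477 0.2       ]
```

>>> move_arm(plan=[18,-40,-14,0,0,3.4,85,18,-40,-14,0,0,3.4,85,18,-40,-14,0,0,3.4,85,18,-40,-14,0,0,3.4,85,18,-40,-14,0,0,3.4,85,18,-40,-14,0,0,3.4,85,18,-40,-14,0,0,3.4,85,18,-38,-14,0,0,3.4,85,0,0,0,0,0,0,85,0,0,0,0,0,0,85])

```text
time: 1.3
eef_pos: [0.4304, 0.2926, 0.1191]
tcp_rot: [-0.017, 1.0, 0.0, -0.0]
contact_force: [-0.3, 0.1, 1.0]
opening: 0.995
finger_force: 0.0
```

>>> move_arm(plan=[0,0,-38,0,0,0,85,0,0,-38,0,0,0,85,0,0,-26,0,0,0,85,0,0,-12,0,0,0,85,0,0,0,0,0,0,85,0,0,0,0,0,0,40,0,0,0,0,0,0,40,0,0,0,0,0,0,40,0,0,0,0,0,0,40,0,0,0,0,0,0,40,0,0,0,0,0,0,40,0,0,0,0,0,0,40], newtons=40)

```text
time: 2.5
eef_pos: [0.4316, 0.2942, 0.0075]
tcp_rot: [-0.018, 1.0, 0.001, 0.002]
contact_force: [-1.0, 0.3, 6.0]
opening: 0.517
finger_force: 41.0
```

>>> move_arm(plan=[0,0,20,0,0,0,40,0,0,40,0,0,0,40,0,0,32,0,0,0,40,10,-36,0,0,0,0,40,10,-36,0,0,0,0,40,10,-36,0,0,0,0,40,10,-36,0,0,0,0,40,10,-36,0,0,0,0,40,10,-36,0,0,0,0,40,10,-36,0,0,0,0,40,0,0,0,0,0,0,40,0,0,0,0,0,0,40])

```text
time: 3.7
eef_pos: [0.5, 0.0407, 0.0974]
tcp_rot: [-0.017, 1.0, 0.0, -0.0]
contact_force: [-0.1, 0.9, -1.8]
opening: 0.516
finger_force: 41.7
```

Run:
```python
from h import *
t=cams.read_camera("top");s=cams.read_camera("scene")
print(ctrl.get_state()["eef_pos"])
a=crop(t,(285,225,345,285),6,None);b=crop(s,(310,145,380,215),6,None)
im=np.zeros((420,780,3),np.uint8);im[:360,:360]=a;im[:420,360:]=b
cv2.imwrite("pics/c2.png",im)
```

```text
[0.49952888 0.04203202 0.09711077]
```

View pics/c2.png

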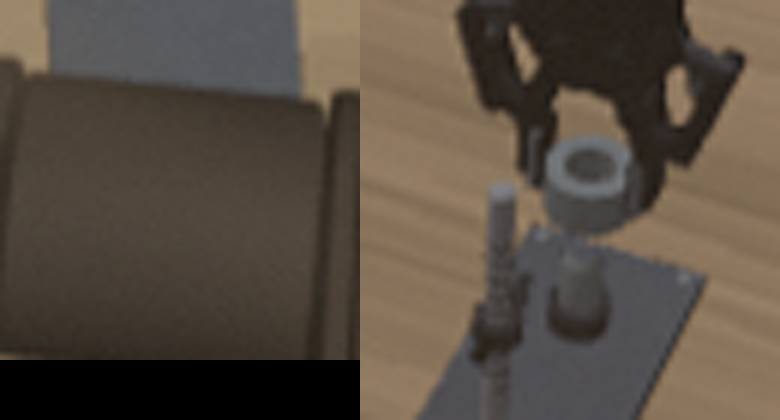

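The sleeve is gripped over the spindle. In the scene view its top ring is centred at about (348.7,172.5) and the spindle tip is below it at about (346.8,187.5). The arm hides the top view.

Run:
```python
from h import *
s=cams.read_camera("scene")
P=lambda *p:proj(s,p).round(2)
print("axis",P(.5002,.0407,.118),P(.5002,.0407,.061),P(.5002,.0407,.027),"post",P(.6154,.0448,.2),"d/dx",P(.51,.0407,.118),"d/dy",P(.5,.0507,.118))
# sleeve ring blob: light grey
k=blob(s,(335,160,362,192),lambda c,h:(c.min(-1)>88)&(h[...,1]<70)); x,y,w,hh=cv2.boundingRect(k); print(x,y,w,hh,cv2.minAreaRect(k.astype(np.float32)))
for r in range(166,206,2): print(r,s["color"][r,330:366].mean(-1).astype(int))
```

```text
axis [347.94 171.78] [346.91 185.89] [346.32 193.84] post [333.31 175.5 ] d/dx [346.59 173.83] d/dy [351.15 172.77]
341 167 14 11 ((347.5, 172.0), (10.0, 13.0), 90.0)
166 [114 112 110 106 106 110  65  34  49  67  47  31  39 102 110 108 109 110
 109 107 108 107 112  89  52  34  37  34  37  41  45  44  40  35  34  35]
168 [112 113 114 115 116 119  73  37  63  64  41  30  47 104 112 112 114 114
 116 117 113 110 112 112  89  48  31  35  34  36  38  39  40  35  36  34]
170 [112 112 112 113 113 116  65  32  62  56  33  62 108 114 110  94  81  69
  64  71  81  94 111 113 115  68  36  35  38  37  34  34  36  36  36  32]
172 [120 118 115 113 111 115  63  35  64  52  35 107 116 118  84  64  65  65
  68  68  71  75  76 108  93  72  59  43  34  33  32  83  83  66  52  75]
174 [119 120 120 120 119 117 109  90  72  45  41  96 113 115 108  87  72  64
  63  64  73  83  99 113  77  63  67  43  37  34  42 101 109 107 108 108]
176 [117 120 127 128 127 122 121 114 101  75  75  81  83  97 105 113 117 116
 118 117 117 117 110 106  68  62  63  43  38  32  64 104 109 105 102 102]
178 [121 106 102  99  90  8
[... 1350 characters left out ...]
5 57 50 71 81 82 83 59 51 60 69 65 69 69 65 61 54 57 78 81
 83 82 82 81 83 84 84 84 81 84 69 77]
198 [ 54  74  72  71  65  56  49  69  80  82  82  54  42  43  47  49  50  53
  49  46  35  64  80  82  81  82  82  81  81  83  81  83  84  68  76 116]
200 [ 40  48  48  50  48  42  38  76  83  82  82  75  55  43  38  40  38  37
  38  36  52  80  82  80  82  79  81  82  82  84  84  84  70  75 110 116]
202 [ 38  36  38  38  39  45  60  77  82  82  82  82  82  82  77  70  70  72
  70  82  81  82  80  81  81  81  82  82  81  81  82  67  73 112 118 118]
204 [ 30  55  58  58  62  79  82  80  82  82  80  80  81  80  80  81  81  82
  82  81  82  82  81  80  80  80  81  80  80  83  68  74 113 118 116 115]
```

>>> move_arm(plan=[0,0,-14,0,0,0,40,0,0,-10,0,0,0,40,0,0,-5,0,0,0,40,0,0,-5,0,0,0,40,0,0,-4,0,0,0,40,0,0,0,0,0,0,40])

```text
time: 4.45
eef_pos: [0.5011, 0.0414, 0.0592]
tcp_rot: [-0.018, 1.0, 0.0, 0.001]
contact_force: [3.8, 1.3, -3.5]
opening: 0.517
finger_force: 41.5
```

>>> move_arm(plan=[0.5,0,-4,0,0,0,40,0,0,-4,0,0,0,40,0,0,-4,0,0,0,40,0,0,0,0,0,0,40])

```text
time: 4.85
eef_pos: [0.5012, 0.0414, 0.0471]
tcp_rot: [-0.018, 1.0, 0.0, 0.001]
contact_force: [4.4, 1.4, -3.2]
opening: 0.517
finger_force: 41.5
```

>>> move_arm(plan=[0.5,0,-4,0,0,0,40,0,0,-4,0,0,0,40,0,0,-3,0,0,0,40,0,0,-2,0,0,0,40,0,0,0,0,0,0,40,0,0,0,0,0,0,40])

```text
time: 5.45
eef_pos: [0.5014, 0.0414, 0.0345]
tcp_rot: [-0.018, 1.0, 0.0, 0.0]
contact_force: [1.9, 1.2, 0.8]
opening: 0.515
finger_force: 42.0
```

>>> move_arm(plan=[0,0,-1.5,0,0,0,40,0,0,0,0,0,0,40,0,0,0,0,0,0,40])

```text
time: 5.75
eef_pos: [0.5014, 0.0413, 0.0344]
tcp_rot: [-0.019, 1.0, 0.0, -0.0]
contact_force: [-2.4, 2.0, 11.2]
opening: 0.518
finger_force: 42.9
```

>>> move_arm(plan=[0,0,1,0,0,0,60,0,0,0,0,0,0,85,0,0,0,0,0,0,85,0,0,0,0,0,0,85,0,0,0,0,0,0,85,0,0,30,0,0,0,85,0,0,40,0,0,0,85,0,0,40,0,0,0,85,0,-40,0,0,0,0,85,0,-40,0,0,0,0,85,0,-40,0,0,0,0,85,0,-40,0,0,0,0,85])

```text
time: 6.95
eef_pos: [0.5008, -0.12, 0.1439]
tcp_rot: [-0.019, 1.0, -0.0, 0.0]
contact_force: [0.6, 1.0, 0.1]
opening: 0.999
finger_force: 0.0
```

Run:
```python
from h import *
t=cams.read_camera("top");s=cams.read_camera("scene")
print(ctrl.get_state()["eef_pos"])
a=crop(t,(285,185,345,285),4,None);b=crop(s,(310,160,380,240),7,None)
im=np.zeros((560,730,3),np.uint8);im[:400,:240]=a;im[:560,240:]=b
cv2.imwrite("pics/c3.png",im)
P=lambda *p:proj(s,p).round(2)
print(P(.5,.0407,.055),P(.6154,.0448,.2),P(.5801,.0435,.11),P(.5801,.0435,.12))
```

```text
[ 0.50123046 -0.12262881  0.14413212]
[346.83 187.28] [333.31 175.5 ] [337.33 191.49] [337.46 188.93]
```

View pics/c3.png

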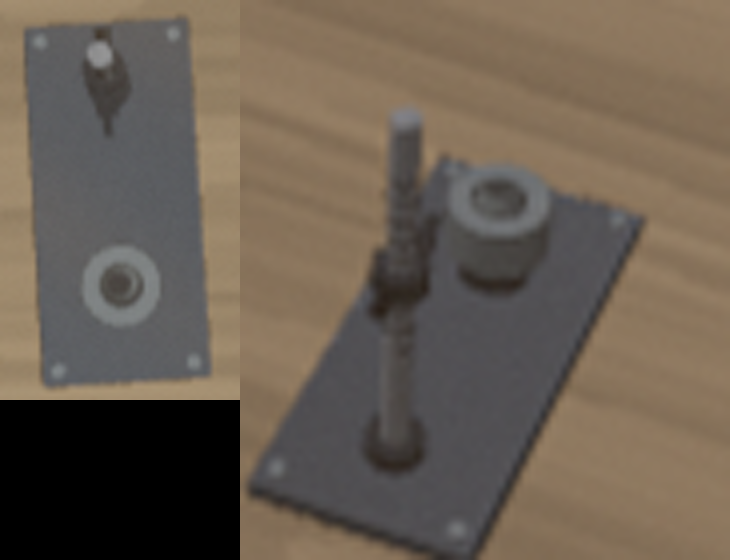

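The sleeve is seated: in the scene view its ring is at (346.9,188.6), the predicted home position plus the constant +1.3 px bias seen on the post top. It is also concentric with the spindle in the top view at (315,256). Next I'll refine the pointer height and the loupe pose.

Run:
```python
from h import *
t=cams.read_camera("top")
S=[cams.read_camera("scene") for _ in range(10)];s=S[0]
m=np.mean([x["color"] for x in S],0)
c=m[172:208,322:350].mean(-1); g=np.clip((c-30)*3,0,255).astype(np.uint8)
im=cv2.resize(g,None,fx=15,fy=15,interpolation=cv2.INTER_CUBIC); cv2.imwrite("pics/c4.png",im)
for z in(.1,.11,.12,.13): print(z,"tip",proj(s,(.5802,.0436,z)).round(2),"collar ax",proj(s,(.6152,.0448,z)).round(2))
k=blob(t,(460,245,500,295),lambda c,h:c.max(-1)<75);r=cv2.minAreaRect(k.astype(np.float32));b=cv2.boxPoints(r)
W=np.array([onz(t,*p,.028) for p in b]);print(W.round(4))
k=blob(t,(455,210,495,245),lambda c,h:h[...,1]<70);print("lens box",cv2.boundingRect(k))
```

```text
0.1 tip [337.23 194.04] collar ax [332.36 202.3 ]
0.11 tip [337.35 191.52] collar ax [332.45 199.79]
0.12 tip [337.48 188.97] collar ax [332.54 197.23]
0.13 tip [337.6  186.37] collar ax [332.64 194.65]
[[ 0.5136 -0.2951  0.028 ]
 [ 0.5157 -0.3516  0.028 ]
 [ 0.4042 -0.3517  0.028 ]
 [ 0.4023 -0.2958  0.028 ]]
lens box (461, 217, 28, 28)
```

View pics/c4.png

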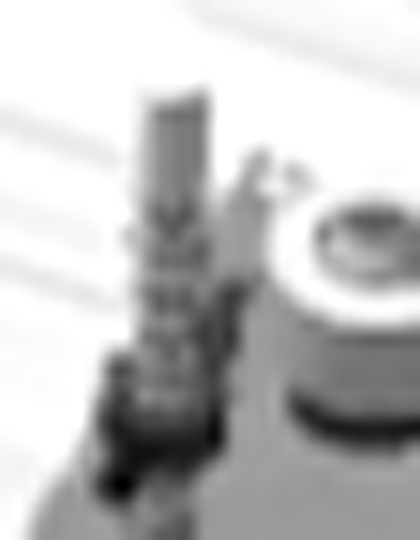

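>>> move_arm(plan=[-2,-37,-5,0,0,0,85,-2,-37,-5,0,0,0,85,-2,-37,-5,0,0,0,85,-2,-37,-5,0,0,0,85,-2,-37,-5,0,0,0,85,-2,-37,-5,0,0,0,85,0,0,0,0,0,0,85])

```text
time: 8.3
eef_pos: [0.4886, -0.3444, 0.1135]
tcp_rot: [-0.017, 1.0, -0.001, 0.0]
contact_force: [0.3, 0.1, -0.8]
opening: 1.0
finger_force: 0.0
```

The zoom shows the pointer tip at about (337.5,190.5) and the collar spanning rows 195–203. After the +0.75 px bias, both give a mark height of about 0.117 m. The lens frame and handle get one re-measurement from the first, unoccluded picture.

Run:
```python
from h import *
t=cams.read_camera("top");s=cams.read_camera("scene")
t["color"]=cv2.imread("pics/top0.png")[...,::-1].copy();s["color"]=cv2.imread("pics/scene0.png")[...,::-1].copy()
k=blob(t,(460,240,500,295),lambda c,h:c.max(-1)<75)
print(cv2.boundingRect(k))
for v in(248,254,260,266,272,278,283):
    xs=k[k[:,1]==v][:,0]; a=onz(t,xs.max()+.5,v,.028);  b=onz(t,xs.min()-.5,v,.028); print(v,xs.min(),xs.max(),a[:2].round(4),b[:2].round(4))
k=blob(s,(220,160,248,185),lambda c,h:(h[...,1]<70)&(c.min(-1)>70));e=cv2.fitEllipse(k);print("lens scene",e,onz(s,*e[0],.012))
k=blob(s,(232,140,262,170),lambda c,h:c.max(-1)<70);r=cv2.minAreaRect(k.astype(np.float32));print("handle scene",r,onz(s,*r[0],.018),[onz(s,*p,.02)[:2].round(4) for p in cv2.boxPoints(r)])
```

```text
(472, 244, 13, 42)
248 472 481 [ 0.5073 -0.3509] [ 0.5079 -0.3273]
254 472 482 [ 0.4933 -0.3524] [ 0.4939 -0.3265]
260 473 482 [ 0.4794 -0.3515] [ 0.48  -0.328]
266 473 482 [ 0.4655 -0.3506] [ 0.4661 -0.3272]
272 474 483 [ 0.4516 -0.3521] [ 0.4522 -0.3287]
278 474 483 [ 0.4378 -0.3512] [ 0.4384 -0.3278]
283 475 484 [ 0.4263 -0.3528] [ 0.4269 -0.3295]
lens scene ((233.8055877685547, 170.2373809814453), (12.032441139221191, 19.061203002929688), 76.04855346679688) [ 0.55053251 -0.34544997  0.012     ]
handle scene ((248.25001525878906, 155.75), (7.071067810058594, 23.33452033996582), 45.0) [ 0.4716845 -0.3392204  0.018    ] [array([ 0.5152, -0.3535]), array([ 0.4147, -0.3523]), array([ 0.4307, -0.3212]), array([ 0.529 , -0.3238])]
```

>>> move_arm(plan=[-0.5,1.5,-36,0,0,-2,85,0,0,-36,0,0,0,85,0,0,-22,0,0,0,85,0,0,-12,0,0,0,85,0,0,0,0,0,0,85,0,0,0,0,0,0,10,0,0,0,0,0,0,10,0,0,0,0,0,0,10,0,0,0,0,0,0,10,0,0,0,0,0,0,10,0,0,0,0,0,0,10,0,0,0,0,0,0,10], newtons=60)

```text
time: 9.6
eef_pos: [0.4893, -0.34, 0.009]
tcp_rot: [-0.001, 1.0, -0.001, 0.001]
contact_force: [-0.3, 0.9, 5.1]
opening: 0.196
finger_force: 61.9
```

>>> move_arm(plan=[0,0,25,0,0,0,10,0,0,42,0,0,0,10,0,0,42,0,0,0,10,0,10,0,0,0,-4,10,0,15,0,0,0,-8,10,0,15,0,0,0,-8,10,0,15,0,0,0,-8,10,0,15,0,0,0,-8,10,0,15,0,0,0,-8,10,0,15,0,0,0,-8,10,0,10,0,0,0,-8,10,0,0,0,0,0,-4,10])

```text
time: 10.8
eef_pos: [0.4877, -0.2272, 0.1155]
tcp_rot: [0.53, 0.848, 0.0, -0.002]
contact_force: [0.2, 0.3, -1.8]
opening: 0.193
finger_force: 61.0
```

>>> move_arm(plan=[0,0,0,0,0,-8,10,0,0,0,0,0,-8,10,0,10,0,0,0,-8,10,0,20,0,0,0,-6,10,2,30,0,0,0,-4,10,2,40,0,0,0,0,10,2,40,0,0,0,0,10,2,40,0,0,0,0,10,2,40,0,0,0,0,10,2,30,0,0,0,0,10,0,14,0,0,0,0,10,0,0,0,0,0,0,10])

```text
time: 12.0
eef_pos: [0.4998, 0.0362, 0.116]
tcp_rot: [0.753, 0.658, -0.001, -0.001]
contact_force: [-0.3, -0.5, -0.5]
opening: 0.195
finger_force: 61.0
```

>>> move_arm(plan=[0,20,0,0,0,2,10,0,25,0,0,0,4,10,0,16,0,0,0,1.7,10,0,6.5,0,0,0,0,10,0,0,0,0,0,0,10,0,0,0,0,0,0,10,0,0,0,0,0,0,10])

```text
time: 12.7
eef_pos: [0.5007, 0.1013, 0.1168]
tcp_rot: [0.709, 0.705, -0.0, 0.0]
contact_force: [1.0, -0.3, -1.7]
opening: 0.197
finger_force: 60.9
```

Run:
```python
from h import *
p=[]
T=[cams.read_camera("top") for _ in range(6)];S=[cams.read_camera("scene") for _ in range(10)]
for _ in range(1):p.append(ctrl.get_state()["eef_pos"])
print(p)
for L in(T,S): L[0]["color"]=np.mean([x["color"] for x in L],0).astype(np.uint8)
t,s=T[0],S[0]; cv2.imwrite("pics/t5.png",t["color"][...,::-1]);cv2.imwrite("pics/s5.png",s["color"][...,::-1])
a=crop(t,(270,185,350,285),4,None);b=crop(s,(320,150,388,225),7,None)
im=np.zeros((525,800,3),np.uint8);im[:400,:320]=a;im[:525,320:796]=b
cv2.imwrite("pics/c5.png",np.clip(im*1.6,0,255).astype(np.uint8))
L=(.5002,.0407)
print("exp lens",proj(t,(*L,.117)),proj(s,(*L,.117)),proj(t,(*L,.125)),proj(s,(*L,.125)))
```

```text
[array([0.50061935, 0.10238716, 0.1168287 ])]
exp lens [314.02087929 256.62944396] [347.91956252 172.04015688] [313.94641125 256.77093316] [348.07041808 169.97814335]
```

View pics/c5.png

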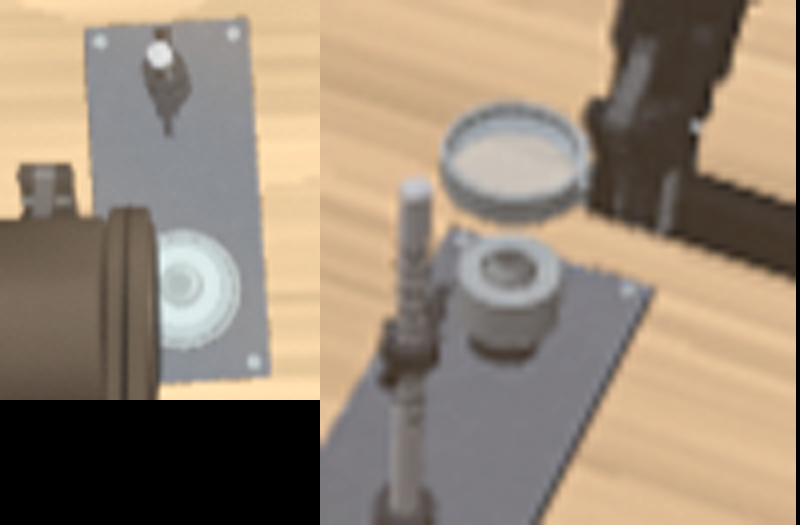

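The top crop shows the lens ring with its right edge at (329.8) and centred on row 256.75. The scene crop shows the frame silhouette centred at about (347.2,172.6). Height is right, and the lens appears 1.5–2 mm too far towards −y.

Run:
```python
from h import *
t=cams.read_camera("top");s=cams.read_camera("scene")
print("sleeve in c3: top meas (314.75,255.75), scene meas (346.4,188.1)"); 
for P in((.5002,.0407),(.5002,.0420),(.5012,.0415)): print(P,proj(t,(*P,.055)),proj(s,(*P,.055)),"lens",proj(t,(*P,.125)),proj(s,(*P,.117)))
im=cv2.imread("pics/s5.png")[...,::-1];s["color"]=im.copy()
k=blob(s,(336,160,406,184),lambda c,h:(h[...,1]<60)&(c.min(-1)>55)); print(cv2.boundingRect(k),cv2.fitEllipse(k))
g=im.mean(-1)
print(g[166:176:2,334:346].astype(int),g[166:176:2,352:364].astype(int),g[160:186,347].astype(int))
```

```text
sleeve in c3: top meas (314.75,255.75), scene meas (346.4,188.1)
(0.5002, 0.0407) [314.55432489 255.61589795] [346.80167842 187.3202842 ] lens [313.94641125 256.77093316] [347.91956252 172.04015688]
(0.5002, 0.042) [313.98085348 255.63021902] [347.19739095 187.45336372] lens [313.32596732 256.78645019] [348.33167509 172.17300008]
(0.5012, 0.0415) [314.19197092 255.18007566] [346.91328245 187.60997443] lens [313.55445169 256.29930691] [348.03654501 172.32970515]
(337, 164, 22, 18) ((347.5067443847656, 172.59422302246094), (17.149578094482422, 21.925052642822266), 95.50656127929688)
[[103 103 103 102 103 107 102  94  84  71  78  81]
 [114 113 112 110 108  83  82  92 101 102 103 106]
 [110 110 111 112  81  93 104 113 116 121 122 120]
 [109 108 108 106 102 113 122 123 122 122 122 122]
 [117 115 111  84  95 109 117 121 122 121 122 121]] [[ 88  94 106 110 112  78  42  37  45  64  67  66]
 [107 101  87  89 108  92  48  31  40  44  48  47]
 [115 112 112 107  91 111  77  37  33  38  39  37]
 [118 118 114 111 105 112 101  55  31  34  35  35]
 [123 123 122 120 113 107  74  40  32  34  38  38]] [115 116 115 111 101  83  87 104 107 115 119 121 123 122 122 122 121 116
  93  62  65  69  95 114 110  89]
```

>>> move_arm(plan=[0,0.8,0,0,0,0,10,0,0,0,0,0,0,10,0,0,0,0,0,0,10,0,0,0,0,0,0,10,0,0,0,0,0,0,10])

```text
time: 14.1
eef_pos: [0.5006, 0.1031, 0.1168]
tcp_rot: [0.708, 0.706, -0.0, 0.0]
contact_force: [-1.0, 0.4, -0.7]
opening: 0.196
finger_force: 60.9
```

Run:
```python
from h import *
s=ctrl.get_state();print(s["eef_pos"],s["contact_force"],s["wrist_torque"],abs(s["dq"]).max(),s["time"]);print(order.sign_off())
```

```text
[0.50062114 0.10314749 0.11681711] [-1.03433867  0.39822805 -0.71357877] [ 0.02417823 -0.01004215 -0.00954456] 0.001581942602220235 14.1
the job is handed in; nothing more can be done
None
```

I handed the job in at 14.1 s: the sleeve is home on the shoulder and released, and the gripper is holding the loupe steady. By my measurements the lens is within about 1 mm of centre over the sleeve, at about 0.117 m (my pointer reading, good to about 1.5 mm). Level is judged only from the tool's lack of tilt. The sign-off returned no verdict.

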